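# Gauge the stone cast, then rack it or send it back for trimming

### The arm

A 6-joint arm with a two-finger parallel gripper is mounted at the origin on the work surface. World frame = base frame: x ahead of the robot, y to its left, z up, the work surface at z = 0. Lengths are in m, angles in rad, forces in N, time in s.
With the tool pointing down it reaches from about 0.3 to 0.875 m from the base axis. Payload 4.2 kg.
Tool frame: the origin (TCP) lies on the centre line of the jaws, within the pads' length; the fingertips stand 11 mm ahead of it and the grasp point (between the pads) lies 8 mm behind it; z points along the fingers, y is the line along which they close (so a half turn about z gives the same grasp; the last joint's range is limited). The gripper opens to 85 mm and grips with 20 to 120 N. Pads are 22 mm wide; open, the fingers measure 114 mm over their backs; the gripper's body (76 mm by 85 mm) begins 54 mm behind the grasp point. The pads swing forward as they close: fully open they stand 13 mm farther back than shut.
Start: joints at [1.264, 0.32, 1.565, -0, 1.257, -0.02], TCP at [0.163, 0.552, 0.242] pointing down, gripper open.
Joint ranges: [-3.11, 3.11], [-0.84, 2.01], [0.21, 2.61], [-1.34, 4.49], [0.05, 2.63], [-2.56, 2.56]. Speed limits (rad/s): [2.57, 2.57, 3.14, 3.14, 3.14, 3.14].

### API

Orientations are given as a 3x3 rotation matrix whose columns are the frame's x, y, z axes.
In Python, from rig import state, capture, camera_model, finish_job gives the robot as it stands.
- The arm moves only by the tool play_rows, never from a script. Its arguments are lists of equal length, an entry for each row: "delta_pos": the shift along the tool's x, y, z in mm, a list of three; "turn": the turn, a rotation vector about the tool's x, y, z in degrees, a list of three; "hand": the finger opening in mm, from 0 to 85.4. A call has 1 to 20 rows; each row is the pose to reach, as a shift and turn from the pose commanded when the call began, along the tool's axes at that moment; what a row does not reach only later rows make up. A row lasts 1/10 s, in which the tool goes at most 50 mm and 8.59 degrees, less where a joint would pass 70% of its speed; a pose out of reach is approached as far as the arm can. A call with a gripper value outside its range is refused whole. The fingers move at their own pace and stop on an object; "newtons" is the grip in N (left out, the last holds). Time passes only in rows, so rows that repeat a pose let the fingers close. It gives the time, the measured TCP pose, the force, the opening and the grip force at its end, in the units of the state.
- state(): the state, without advancing time (a new reading comes with each control period).
- capture(name): name is "side" or "top" or "wrist"; returns the picture (400x640x3 uint8, red, green, blue); there is no depth.
- camera_model(name): a dict with "camera_matrix" (3x3 intrinsics, pixels), "extrinsics" (4x4, takes a point from camera to world coordinates). Camera axes: x right, y down, z forward; pixel columns grow to the right and rows downward; lengths in m; the calibration is good to about 2 mm. The wrist camera is an equidistant fisheye: a pixel r from the principal point sees the ray r / f radians off the axis. A picture is of the moment at which its call begins: read the wrist's pose just before it. camera_model takes no time and is no camera call; for the wrist camera it gives the pose at the moment of the call.
- finish_job(): hands the job in; it is judged then, once.
The state is a dict: "time_s": time; "q": joint angles; "joint_velocities": joint speeds; "joint_efforts": joint torques, N m; "ee_pos": TCP position; "eef_rot": TCP orientation; "contact_force": force on the tool from outside, world axes, zero at the start; "torque": the same for the moment, N m; "finger_gap": finger opening in m; "grip_force": force on a finger pad.
Only numpy, scipy, OpenCV 4.12 (cv2) and the standard library are available. Lean on these libraries where they do the work, as an engineer would, in place of code of your own. Each camera call takes 0.05 s, during which the arm holds its last target. There are 200 camera calls.

### The job

Check the stone cast that stands on the height gauge: push the gauge's foot gently down until it rests on the front teeth, read the height, and let the foot spring back up. If the cast is 48 mm high or less, stand it teeth-up in the free bay of the chrome rack, the one with the job card; if it is higher it still needs trimming, so set it teeth-up in the white work pan. Set it down without dropping it, and leave the cast on the glass slab, the casts in the rack and everything else on the bench as they are.

Things in the scene. Friction and masses are not known exactly. Their poses are not given: they have to be found in the camera images.
- cast_a: Buff stone cast of a lower jaw: D-shaped base, teeth in a horseshoe on its top 18 mm, 0.2 kg. Origin: on the underside; flat heel at x = -32 mm, round front at +31, z up. Sides flat and parallel (y = -31, +31 mm) from the heel to x = 0, up to z = 26: grip there. Front teeth 15 to 25 mm ahead (+x). At the start one cast is on the gauge, heel to the robot, the other on the glass slab.
- cast_b: The other buff cast, same shape and outline as cast_a. One of the two has been trimmed and is 44 mm high in all, the other is still 52 mm high; which is which is for the gauge to tell.
- gauge: Fixed height gauge: base plate with a steel anvil top 20 mm over the bench, chrome column (axis at x = +48 mm, top 148 mm over the bench) and a sprung slide whose arm, 20 mm wide, reaches back over the anvil. Origin: on the bench; plate x -85 to +80, y -55 to +55 mm. Its -x end faces the robot and is open: draw a cast out towards -x, as the foot hangs over its front half.
- gauge_anvil (a point): Point on the anvil's top, 20 mm over the bench, where the origin of a cast to be gauged stands (to a few mm), 35 mm to the -x side of the gauge's origin; axes as the gauge's.
- gauge_pad (a point): Centre of the top of the black press pad, 32 mm across, on the slide's arm straight above the foot, 20 mm to the gauge's +x side of the anvil point: push down here, shut fingertips will do. Moves with the slide; 108 mm over the bench at rest, always 22 mm above the underside of the foot.
- gauge_foot (a point): Centre of the underside of the gauge's flat round steel foot, 36 mm across and 6 mm thick, under the arm. At rest it hangs 66 mm over the anvil, over the cast's front teeth.
- gauge_slide (a joint): Travel of the gauge's slide in m: 0 at the top where its spring holds it, growing as it is pushed down, 0.040 at the bottom stop. Height of the part under the foot = 0.066 minus this value (0.018 for 48 mm). Bringing the foot on to a cast takes 2 to 4 N at the pad; beyond that the cast carries the push.
- rack: Fixed chrome wire rack at the far side: level floor 550 (y) x 100 mm (x), 50 mm over the bench, in four bays 135 mm wide between wire hoops 18 mm high; front wire 12 mm, back rail 35 mm over the floor. Origin: on the bench under the floor's middle; bay middles at y = -202.5, -67.5, 67.5, 202.5 mm. One bay is free.
- bay_card: White paper job card, 75 x 95 mm and flat, lying on the floor of the rack's one free bay. Origin: the middle of that bay, on its floor, 50 mm over the bench; axes as the rack's. The cast stands on it.
- pan: Fixed white plastic work pan, 180 (x) x 210 (y) x 40 mm high outside, walls and floor 5 mm. Origin: centre of its underside. Empty at the start.
- slab: Fixed glass slab 150 (x) x 80 (y) x 20 mm on which the other cast waits. Origin: centre of its underside.
- stock_a: Mint stone cast, 46 mm high, same outline as cast_a, in a bay of the rack. Leave alone.
- stock_b: Pink stone cast, as stock_a. Leave alone.
- stock_c: Pale blue stone cast, as stock_a. Leave alone.
- flask: Grey plastic denture flask, 108 (x) x 88 (y) x 78 mm high, loose. Origin: centre of its underside. Leave alone.
- clamp: Brass flask clamp, 115 (x) x 70 (y) mm base plate, two posts, screw with a T-bar 144 mm up, loose. Origin: centre of its underside. Leave alone.
- bur_block: Steel bur block 50 (x) x 120 (y) x 28 mm with burs standing to 68 mm, loose. Origin: centre of its underside. Leave alone.
- knife: Plaster knife 178 mm long (x), 19 mm wide, 13 mm high, lying loose on the bench. Origin: near its middle. Leave alone.
There are look-alikes about, which are no part of the job. What is shaped like the cast_b but purple is not meant. Leave any purple look-alike of the cast_a alone.

How it is judged:
By the outcome, as a careful person would: the job done as asked, in the order asked, and still so for the second after the job is handed in, with the robot touching nothing.
It also fails if it takes over 54 s, if anything falls off the work surface, if the arm or the gripper's body presses on something with over 40 N, if the wrist force passes 120 N, or if a joint passes its speed limit or range.

## Working session

There is one attempt and no reset: what is moved stays moved. The work goes in short steps, Python scripts to look and compute and a tool call to move; the robot and the scene stay as the last step left them, time stands still between calls to the robot, and variables do not carry over. Pictures are saved under pics/ and viewed, at most 12 in all, crops included, and the job is handed in when it is done.

Besides the shell and the picture viewer there is one more tool, called as a command line: name --argument value ..., lists and objects as JSON in quotes. play_rows: Moves the arm, as the interface text tells. Its arguments: {"type":"object","properties":{"delta_pos":{"type":"array"},"turn":{"type":"array"},"hand":{"type":"array"},"newtons":{"type":"number"}},"required":["delta_pos","turn","hand"]}

```bash
mkdir -p pics
python3 - <<'E'
from rig import *
import cv2,numpy as np
for n in("side","top","wrist"):
    m=camera_model(n);print(n,np.round(m["camera_matrix"],1).tolist(),np.round(m["extrinsics"],3).tolist())
    im=capture(n);np.save(f"pics/{n}0.npy",im);cv2.imwrite(f"pics/{n}0.png",im[:,:,::-1])
s=state();print(s["eef_rot"],s["time_s"])
E
```

```text
side [[460.5, 0.0, 323.4], [0.0, 460.5, 198.1], [0.0, 0.0, 1.0]] [[0.954, -0.19, 0.232, 0.207], [-0.3, -0.616, 0.729, -0.896], [0.005, -0.765, -0.644, 0.832], [0.0, 0.0, 0.0, 1.0]]
top [[366.2, 0.0, 320.6], [0.0, 366.2, 197.5], [0.0, 0.0, 1.0]] [[-0.019, -0.982, 0.188, 0.297], [-1.0, 0.02, 0.004, -0.069], [-0.007, -0.187, -0.982, 0.974], [0.0, 0.0, 0.0, 1.0]]
wrist [[309.7, 0.0, 321.5], [0.0, 309.7, 203.9], [0.0, 0.0, 1.0]] [[0.284, 0.916, 0.284, 0.091], [0.959, -0.271, -0.085, 0.572], [-0.001, 0.296, -0.955, 0.373], [0.0, 0.0, 0.0, 1.0]]
[[-9.59148128e-01  2.82904056e-01 -4.05703636e-04]
 [ 2.82904345e-01  9.59147288e-01 -1.26959192e-03]
 [ 2.99568391e-05 -1.33250203e-03 -9.99999112e-01]] 0.15
```

View pics/top0.png

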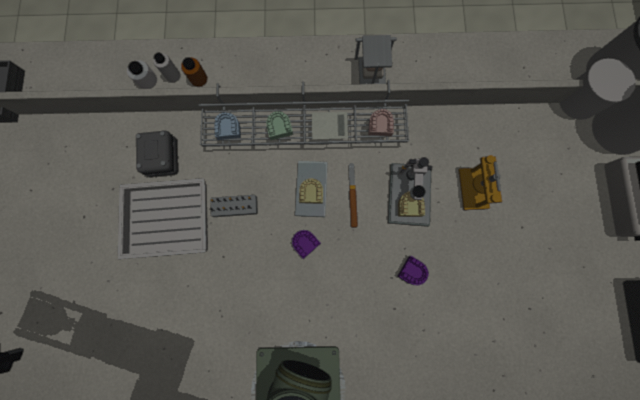

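View pics/side0.png

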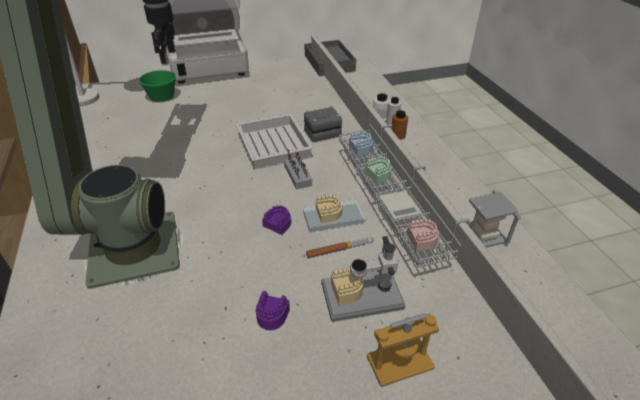

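The top view shows the gauge at (410,193), its black pad at (419,191), the cast on it at (411,205), the card at (328,125) and the pan at (165,218). The side view shows the pad at (359,267) and the card at (399,204). Next I zoom in on both.

```bash
cat > h.py <<'E'
import numpy as np,cv2
from rig import *
def ray(n,u,v,m=None):
    m=m or camera_model(n);K,E=m["camera_matrix"],m["extrinsics"]
    K=np.array(K);E=np.array(E)
    x,y=(u-K[0,2])/K[0,0],(v-K[1,2])/K[1,1]
    if n=="wrist":
        r=np.hypot(x,y);d=np.array([x/r*np.sin(r),y/r*np.sin(r),np.cos(r)])
    else: d=np.array([x,y,1]);d/=np.linalg.norm(d)
    return E[:3,3],E[:3,:3]@d
def plane(n,u,v,z,m=None):
    o,d=ray(n,u,v,m);return o+d*(z-o[2])/d[2]
def tri(*rays):
    A=sum(np.eye(3)-np.outer(d,d) for o,d in rays);b=sum((np.eye(3)-np.outer(d,d))@o for o,d in rays)
    p=np.linalg.solve(A,b);return p,[np.linalg.norm(np.cross(p-o,d)) for o,d in rays]
E
python3 - <<'E'
import cv2,numpy as np
t=cv2.imread("pics/top0.png");s=cv2.imread("pics/side0.png")
def c(im,x,y,w,h): return cv2.resize(im[y:y+h,x:x+w],(400,300),interpolation=cv2.INTER_CUBIC)
M=np.vstack([np.hstack([c(t,380,150,80,60*1)if 0 else c(t,370,150,80,60+20)if 0 else c(t,365,152,100,75),c(s,310,230,100,75)if 0 else c(s,312,232,104,78)]),np.hstack([c(t,280,90,100,75),c(s,350,170,100,75)])])
cv2.imwrite("pics/z1.png",M)
E
```

```text
(no output)
```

View pics/z1.png

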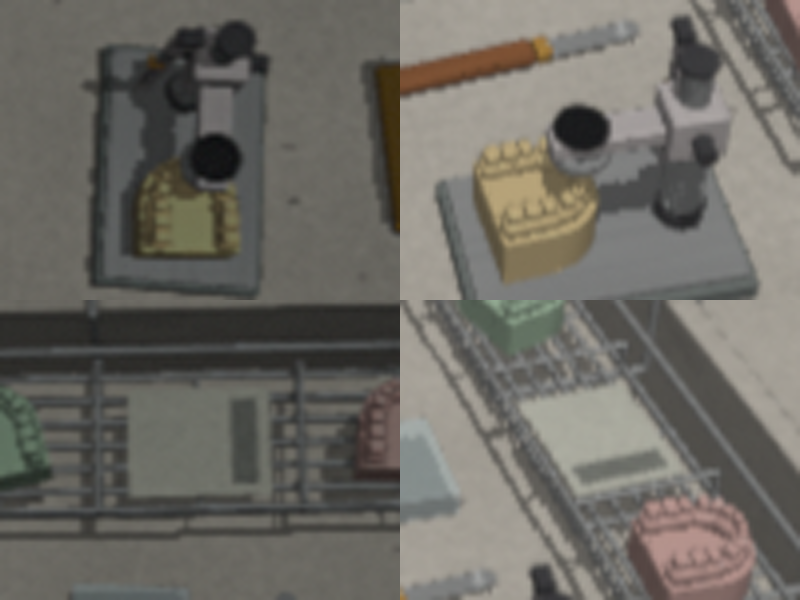

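Run:
```python
from h import *
np.set_printoptions(precision=4,suppress=True)
T=lambda x,y:(365+x/4,152+y/4); S=lambda x,y:(312+(x-400)/3.846,232+y/3.846)
T2=lambda x,y:(280+x/4,90+(y-300)/4); S2=lambda x,y:(350+(x-400)/4,170+(y-300)/4)
def p(n,a,b): print(n,*tri(ray("top",*a),ray("side",*b)))
p("pad",T(215,158),S(582,128)); p("col",T(237,38),S(698,62))
p("heelR",T(240,255),S(505,280));p("heelL",T(137,255),S(475,180))
p("plateFR",T(258,297),S(470,300))
p("plateFL",T(92,285),S(438,185))
for a,b in zip([(128,390),(272,390),(270,497),(130,497)],[(625,385),(690,475),(575,495),(520,402)]):p("card",T2(*a),S2(*b))
for q in [(92,285),(258,297),(265,60),(103,45)]: print("plate",plane("top",*T(*q),.015))
for q in [(137,255),(240,255)]: print("heel",plane("top",*T(*q),.04))
# pan
t=np.load("pics/top0.npy")
for q in [(120,182),(206,179),(206,252),(120,257)]: print("pan",plane("top",*q,.04))
```

```text
pad [ 0.4745 -0.3037  0.1045] [np.float64(0.0013334574622112306), np.float64(0.0013334574622111042)]
col [ 0.5369 -0.3106  0.1442] [np.float64(0.00023689842499382806), np.float64(0.00023689842499373279)]
heelR [ 0.4233 -0.3349  0.031 ] [np.float64(0.00029625551783107586), np.float64(0.0002962555178311695)]
heelL [ 0.4259 -0.2674  0.0369] [np.float64(0.0017760315581493275), np.float64(0.001776031558149446)]
plateFR [ 0.3977 -0.344   0.0343] [np.float64(0.0019486714454329333), np.float64(0.0019486714454329934)]
plateFL [ 0.4108 -0.2425  0.0091] [np.float64(0.002325739325767968), np.float64(0.0023257393257678292)]
card [ 0.7104 -0.047   0.0466] [np.float64(0.002019413136922074), np.float64(0.002019413136922308)]
card [ 0.7084 -0.1442  0.0488] [np.float64(0.0030207529715430073), np.float64(0.0030207529715430234)]
card [ 0.6316 -0.1401  0.0494] [np.float64(0.0020874479816612107), np.float64(0.002087447981661386)]
card [ 0.6331 -0.0473  0.051 ] [np.float64(0.002199007588615621), np.float64(0.0021990075886155432)]
plate [ 0.4078 -0.2411  0.015 ]
plate [ 0.3978 -0.3493  0.015 ]
plate [ 0.5581 -0.366   0.015 ]
plate [ 0.5709 -0.2572  0.015 ]
heel [ 0.4237 -0.2665  0.04  ]
heel [ 0.4224 -0.3324  0.04  ]
pan [0.5277 0.4611 0.04  ]
pan [0.5312 0.2349 0.04  ]
pan [0.341  0.2273 0.04  ]
pan [0.3327 0.4448 0.04  ]
```

Pad, column top, card and plate agree with the stated heights, and the gauge's yaw is about −6°. Next I work out the move to above the gauge, turned so the wrist camera is on the far side.

```bash
cat >> h.py <<'E'
from scipy.spatial.transform import Rotation as Ro
def Rt(yaw,tilt=0):
    # tool x ahead (yaw deg), z down; tilt: fingers point ahead by tilt deg
    return (Ro.from_euler('z',yaw,degrees=True)*Ro.from_euler('y',-tilt,degrees=True)*Ro.from_matrix(np.diag([1,-1,-1.]))).as_matrix()
def go(pos,R,s=None):
    s=s or state();R0=np.array(s["eef_rot"]);d=R0.T@(np.array(pos)-np.array(s["ee_pos"]))*1e3
    return np.round(d,1).tolist(),np.round(Ro.from_matrix(R0.T@R).as_rotvec(degrees=True),1).tolist()
E
python3 - <<'E'
from h import *
print(Rt(0,35))
print(go([.36,.15,.25],Rt(78)));print(go([.455,-.303,.25],Rt(-6)))
E
```

```text
[[ 0.81915204  0.          0.57357644]
 [ 0.         -1.          0.        ]
 [ 0.57357644  0.         -0.81915204]]
([-302.9, -329.0, -7.9], [-0.1, 0.1, 85.6])
([-522.1, -736.6, -7.4], [-0.0, 0.1, 169.6])
```

play_rows --delta_pos '[[-303,-329,-8],[-303,-329,-8],[-303,-329,-8],[-303,-329,-8],[-303,-329,-8],[-303,-329,-8],[-303,-329,-8],[-303,-329,-8],[-303,-329,-8],[-522,-737,-8],[-522,-737,-8],[-522,-737,-8],[-522,-737,-8],[-522,-737,-8],[-522,-737,-8],[-522,-737,-8],[-522,-737,-8],[-522,-737,-8],[-522,-737,-8],[-522,-737,-8]]' --turn '[[0,0,86],[0,0,86],[0,0,86],[0,0,86],[0,0,86],[0,0,86],[0,0,86],[0,0,86],[0,0,86],[0,0,169.6],[0,0,169.6],[0,0,169.6],[0,0,169.6],[0,0,169.6],[0,0,169.6],[0,0,169.6],[0,0,169.6],[0,0,169.6],[0,0,169.6],[0,0,169.6]]' --hand '[85,85,85,85,85,85,85,85,85,85,85,85,85,85,85,85,85,85,85,85]'

```text
time_s: 2.15
ee_pos: [0.4549, -0.3056, 0.2492]
eef_rot: [[0.994, -0.113, -0.001], [-0.113, -0.994, 0.0], [-0.001, -0.0, -1.0]]
contact_force: [-0.5, 0.0, -1.3]
finger_gap: 0.085
grip_force: 0.0
```

Run:
```python
from h import *
s=state();print(s["time_s"],s["ee_pos"],s["q"],go([.455,-.303,.25],Rt(-6),s),s["contact_force"])
```

```text
2.15 [ 0.45491522 -0.30562919  0.24924573] [-6.12387654e-01  2.73258184e-01  1.61367856e+00 -3.21542523e-04
  1.25556467e+00  1.07212682e+00] ([-0.2, -2.6, -0.8], [-0.0, 0.1, -0.5]) [-0.49193083  0.04955942 -1.29221422]
```

Run:
```python
from h import *
m=camera_model("wrist");np.save("pics/m1.npy",m,allow_pickle=True)
im=capture("wrist");cv2.imwrite("pics/w1.png",im[:,:,::-1]);s=state();print(s["ee_pos"],s["contact_force"],m["extrinsics"][:3,3])
```

```text
[ 0.45466504 -0.30441421  0.24938638] [-0.51060953  0.53983307 -0.54832154] [ 0.53086025 -0.31441506  0.38019921]
```

View pics/w1.png

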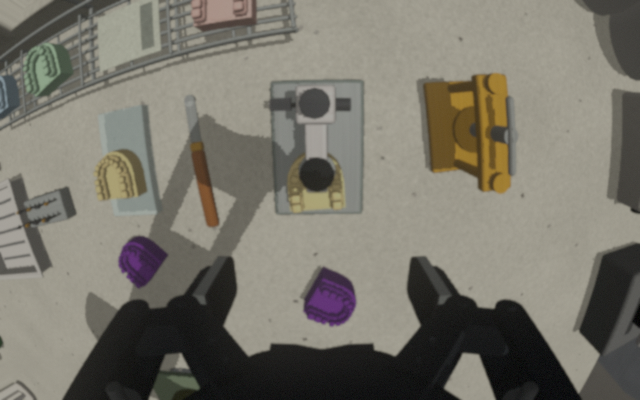

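The wrist view shows the pad at (316,174), column top at (315,102), plate corners (272,82), (363,82), (363,213), (275,213), and the rack card at upper left with corners near (95,5)–(160,65).

Run:
```python
from h import *
np.set_printoptions(precision=4,suppress=True)
m=np.load("pics/m1.npy",allow_pickle=True).item()
im=cv2.imread("pics/w1.png")
hsv=cv2.cvtColor(im,cv2.COLOR_BGR2HSV)
k=(im.max(2)<38).astype(np.uint8);
n,l,st,ce=cv2.connectedComponentsWithStats(k[:215])
for i in range(1,n):
    if st[i,4]>150 and st[i,4]<3000:print(st[i],ce[i])
c=((hsv[...,0]>15)&(hsv[...,0]<32)&(hsv[...,1]>70)&(hsv[...,2]>90)).astype(np.uint8);c[:, :280]=0;c[:,360:]=0;c[:170]=0;c[230:]=0
x,y,w,h=cv2.boundingRect(c);print("cast px",x,y,w,h)
print(tri(ray("top",418.75,191.5),ray("side",359.3,265.3),ray("wrist",316.5,174,m)))
print(tri(ray("top",424.2,161.5),ray("side",389.5,248.1),ray("wrist",315,102,m)))
print(plane("wrist",316.5,174,.108,m),plane("wrist",315,102,.148,m))
for q in[(272,82),(363,82),(363,213),(275,213)]:print(plane("wrist",*q,.015,m))
for q in[(288,209),(346,209)]:print("heel",plane("wrist",*q,.035,m))
```

```text
cast px 288 170 56 43
(array([ 0.4747, -0.3035,  0.1041]), [np.float64(0.001480281215586429), np.float64(0.0011692762025349067), np.float64(0.0003879122143640009)])
(array([ 0.5376, -0.3104,  0.1436]), [np.float64(0.0007913091740092947), np.float64(0.00028271163014206006), np.float64(0.0008928027169784882)])
[ 0.4759 -0.3035  0.108 ] [ 0.5383 -0.3104  0.148 ]
[ 0.5731 -0.2612  0.015 ]
[ 0.5606 -0.3662  0.015 ]
[ 0.4012 -0.3517  0.015 ]
[ 0.4138 -0.2421  0.015 ]
heel [ 0.4234 -0.2622  0.035 ]
heel [ 0.4156 -0.33    0.035 ]
```

Run:
```python
from h import *
print(go([.475,-.3035,.135],Rt(-6)))
```

```text
([20.2, -3.2, 114.4], [-0.0, 0.1, -0.6])
```

play_rows --delta_pos '[[20,-2,40],[20,-2,80],[20,-2,100],[20,-2,114],[20,-2,114],[20,-2,114],[20,-2,114],[20,-2,114],[20,-2,114],[20,-2,114]]' --turn '[[0,0,0],[0,0,0],[0,0,0],[0,0,0],[0,0,0],[0,0,0],[0,0,0],[0,0,0],[0,0,0],[0,0,0]]' --hand '[0,0,0,0,0,0,0,0,0,0]'

```text
time_s: 3.2
ee_pos: [0.4751, -0.3032, 0.1368]
eef_rot: [[0.994, -0.105, 0.001], [-0.105, -0.994, -0.0], [0.001, 0.0, -1.0]]
contact_force: [-0.5, -0.9, 1.0]
finger_gap: -0.0002
grip_force: 0.0
```

play_rows --delta_pos '[[0,0,6],[0,0,12],[0,0,16],[0,0,20],[0,0,22],[0,0,24],[0,0,26],[0,0,26],[0,0,26]]' --turn '[[0,0,0],[0,0,0],[0,0,0],[0,0,0],[0,0,0],[0,0,0],[0,0,0],[0,0,0],[0,0,0]]' --hand '[0,0,0,0,0,0,0,0,0]'

```text
time_s: 4.1
ee_pos: [0.4749, -0.3031, 0.1103]
eef_rot: [[0.994, -0.105, -0.0], [-0.105, -0.994, 0.0], [-0.0, -0.0, -1.0]]
contact_force: [-0.7, 0.2, 2.3]
finger_gap: 0.0003
grip_force: 1.2
```

play_rows --delta_pos '[[0,0,1],[0,0,2],[0,0,3],[0,0,4],[0,0,5],[0,0,6],[0,0,6],[0,0,6]]' --turn '[[0,0,0],[0,0,0],[0,0,0],[0,0,0],[0,0,0],[0,0,0],[0,0,0],[0,0,0]]' --hand '[0,0,0,0,0,0,0,0]'

```text
time_s: 4.9
ee_pos: [0.4751, -0.3032, 0.105]
eef_rot: [[0.994, -0.105, 0.001], [-0.105, -0.994, -0.0], [0.001, 0.0, -1.0]]
contact_force: [-2.2, 1.7, 7.7]
finger_gap: -0.0
grip_force: 3.7
```

play_rows --delta_pos '[[0,0,0.5],[0,0,1],[0,0,1],[0,0,1]]' --turn '[[0,0,0],[0,0,0],[0,0,0],[0,0,0]]' --hand '[0,0,0,0]'

```text
time_s: 5.3
ee_pos: [0.4751, -0.3032, 0.105]
eef_rot: [[0.994, -0.105, 0.001], [-0.105, -0.994, -0.001], [0.001, 0.0, -1.0]]
contact_force: [-4.5, 2.4, 12.1]
finger_gap: 0.0
grip_force: 6.5
```

Run:
```python
from h import *
ims=[]
im=capture("side")[232:310,312:416,::-1]
old=cv2.imread("pics/side0.png")[232:310,312:416]
w=capture("wrist")[:,:,::-1][60:360,150:550]
cv2.imwrite("pics/g.png",np.vstack([np.hstack([cv2.resize(a,(400,300),interpolation=cv2.INTER_CUBIC) for a in(old,im)]),np.hstack([w,w*0])]))
s=state();print(s["ee_pos"],s["contact_force"],s["time_s"])
```

```text
[ 0.47507278 -0.30320999  0.10499213] [-4.15525551  2.6334767  13.56801014] 5.4
```

View pics/g.png

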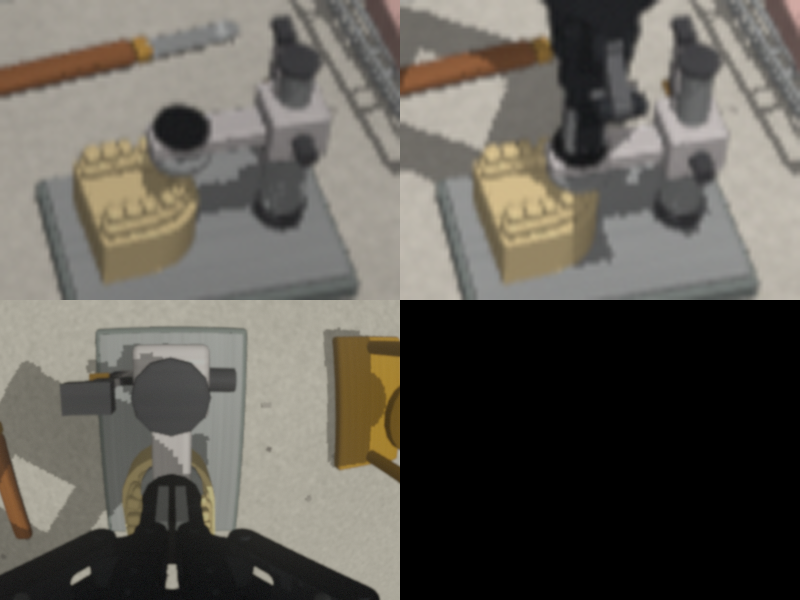

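The slide stopped hard at a fingertip height of 0.094: the extra millimetre added 5 N and no travel. That is 14 mm of slide, so the cast is 52 mm high, too tall, and goes in the pan. The side crop shows the foot down on the front teeth. I let it up gently now.

play_rows --delta_pos '[[0,0,-2],[0,0,-5],[0,0,-8],[0,0,-12],[0,0,-16],[0,0,-20],[0,0,-28],[0,0,-45],[0,0,-65],[0,0,-65]]' --turn '[[0,0,0],[0,0,0],[0,0,0],[0,0,0],[0,0,0],[0,0,0],[0,0,0],[0,0,0],[0,0,0],[0,0,0]]' --hand '[0,0,0,0,0,0,0,0,0,0]'

```text
time_s: 6.4
ee_pos: [0.4765, -0.3042, 0.1712]
eef_rot: [[0.994, -0.105, 0.005], [-0.105, -0.994, -0.003], [0.006, 0.003, -1.0]]
contact_force: [-0.0, -0.4, 0.2]
finger_gap: 0.0002
grip_force: 0.0
```

Run:
```python
from h import *
np.set_printoptions(precision=4,suppress=True)
m=np.load("pics/m1.npy",allow_pickle=True).item()
print("purple",plane("wrist",330,268,.05,m),plane("top",414,258,.05),plane("top",414,270,.03))
G=np.array([.4452,-.3004,.036]);R=Rt(-6,35)
b=-R[:,2]
print(go(G+.12*b,R),R[:,2])
print(state()["ee_pos"],state()["contact_force"])
```

```text
purple [ 0.3479 -0.3036  0.05  ] [ 0.3158 -0.2947  0.05  ] [ 0.2863 -0.2976  0.03  ]
([-100.6, -0.6, 36.3], [0.2, 34.7, 0.0]) [ 0.5704 -0.06   -0.8192]
[ 0.4765 -0.3042  0.1712] [-0.0112 -0.411   0.1698]
```

play_rows --delta_pos '[[-40,0,0],[-80,0,10],[-101,0,25],[-101,0,36],[-101,0,36],[-101,0,36],[-101,0,36],[-101,0,36],[-101,0,36],[-101,0,36]]' --turn '[[0,8,0],[0,16,0],[0,24,0],[0,32,0],[0,34.7,0],[0,34.7,0],[0,34.7,0],[0,34.7,0],[0,34.7,0],[0,34.7,0]]' --hand '[85,85,85,85,85,85,85,85,85,85]'

```text
time_s: 7.4
ee_pos: [0.375, -0.2928, 0.1325]
eef_rot: [[0.818, -0.104, 0.566], [-0.085, -0.995, -0.06], [0.569, 0.001, -0.822]]
contact_force: [0.9, -0.7, 0.5]
finger_gap: 0.0848
grip_force: 0.0
```

Run:
```python
from h import *
np.set_printoptions(precision=4,suppress=True)
G=np.array([.4452,-.3004,.036]);R=Rt(-6,35)
m=camera_model("wrist");np.save("pics/m2.npy",m,allow_pickle=True)
im=capture("wrist");cv2.imwrite("pics/w2.png",im[:,:,::-1])
s=state();print(s["ee_pos"],s["finger_gap"],go(G,R),s["q"],s["contact_force"])
```

```text
[ 0.375  -0.2928  0.1326] 0.0847586563378993 ([3.0, 0.2, 119.6], [0.0, 0.3, 0.0]) [-0.9723  0.1628  2.2947  1.0768  0.5156 -0.2161] [-0.0584 -0.5775  0.6927]
```

View pics/w2.png

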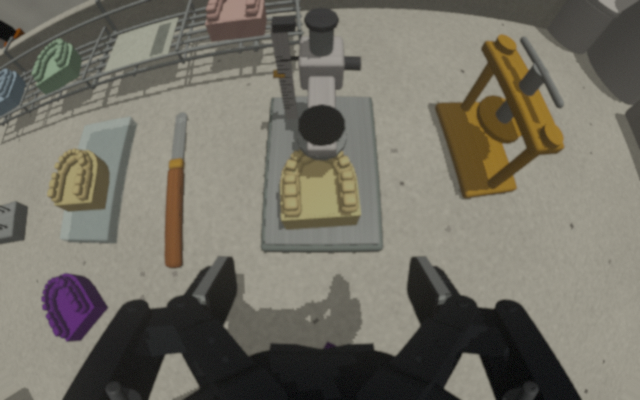

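The picture shows the foot back up and the cast straight ahead between the open fingers, with heel bottom corners at about (280,227) and (360,222).

Run:
```python
from h import *
np.set_printoptions(precision=4,suppress=True)
m=np.load("pics/m2.npy",allow_pickle=True).item()
im=cv2.imread("pics/w2.png");hsv=cv2.cvtColor(im,cv2.COLOR_BGR2HSV)
c=((hsv[...,0]>15)&(hsv[...,0]<32)&(hsv[...,1]>60)&(hsv[...,2]>60)).astype(np.uint8);c[:,:265]=0;c[:,375:]=0;c[:150]=0;c[235:]=0
for y in range(195,232,3):
    xs=np.where(c[y])[0];print(y,(xs.min(),xs.max()) if len(xs) else None,end=';')
a,b=plane("wrist",280,227,.02,m),plane("wrist",360,222,.02,m)
print(a,b,(a+b)/2,np.linalg.norm(a-b),np.degrees(np.arctan2(*(b-a)[:2])))
A=np.array([.4551,-.3014]);g=np.array([.9945,-.1045]);print("expected heel mid",A-.032*g)
```

```text
195 (np.int64(280), np.int64(357));198 (np.int64(280), np.int64(358));201 (np.int64(280), np.int64(358));204 (np.int64(280), np.int64(358));207 (np.int64(281), np.int64(359));210 (np.int64(281), np.int64(359));213 (np.int64(281), np.int64(359));216 (np.int64(281), np.int64(358));219 (np.int64(281), np.int64(357));222 (np.int64(283), np.int64(356));225 (np.int64(284), np.int64(336));228 (np.int64(287), np.int64(293));231 None;[ 0.4288 -0.2621  0.02  ] [ 0.4259 -0.3324  0.02  ] [ 0.4273 -0.2973  0.02  ] 0.07043349745149137 -177.64657954525939
expected heel mid [ 0.4233 -0.2981]
```

play_rows --delta_pos '[[4.5,0.5,30],[4.5,0.5,60],[4.5,0.5,85],[4.5,0.5,100],[4.5,0.5,110],[4.5,0.5,116],[4.5,0.5,120],[4.5,0.5,120],[4.5,0.5,120]]' --turn '[[0,0,0],[0,0,0],[0,0,0],[0,0,0],[0,0,0],[0,0,0],[0,0,0],[0,0,0],[0,0,0]]' --hand '[85,85,85,85,85,85,85,85,85]'

```text
time_s: 8.35
ee_pos: [0.4462, -0.3006, 0.0364]
eef_rot: [[0.817, -0.105, 0.566], [-0.086, -0.995, -0.06], [0.569, 0.0, -0.822]]
contact_force: [-1.1, 0.2, 0.3]
finger_gap: 0.0848
grip_force: 0.0
```

Run:
```python
from h import *
im=capture("side")[212:320,292:436,::-1];w=capture("wrist")[100:400,120:520,::-1]
cv2.imwrite("pics/g2.png",np.hstack([cv2.resize(im,(400,300),interpolation=cv2.INTER_CUBIC),w]))
s=state();print(s["ee_pos"],s["contact_force"],s["q"])
```

```text
[ 0.44609436 -0.30070977  0.03657822] [ 0.8277182  -0.28470668  0.05617036] [-0.83311776  0.4240249   2.2943203   1.70331173  0.39201533 -0.77547609]
```

View pics/g2.png

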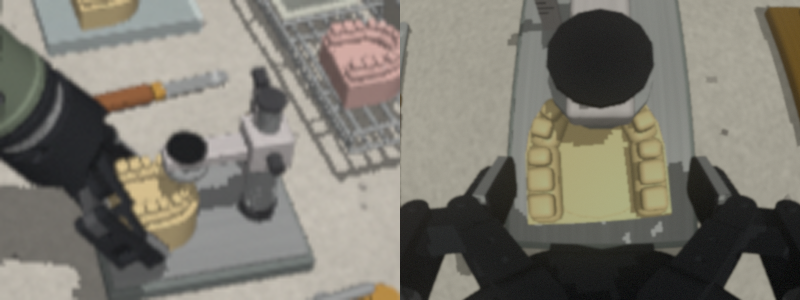

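The fingers straddle the cast's heel half, centred to about 2 mm, and the body is clear of the foot. Closing the grip.

play_rows --delta_pos '[[0,0,0],[0,0,0],[0,0,0],[0,0,0],[0,0,0],[0,0,0],[0,0,0],[0,0,0]]' --turn '[[0,0,0],[0,0,0],[0,0,0],[0,0,0],[0,0,0],[0,0,0],[0,0,0],[0,0,0]]' --hand '[75,68,60,55,55,55,55,55]' --newtons 40

```text
time_s: 9.25
ee_pos: [0.4461, -0.3002, 0.0368]
eef_rot: [[0.817, -0.105, 0.567], [-0.086, -0.995, -0.059], [0.57, -0.0, -0.821]]
contact_force: [-3.2, 1.1, 7.1]
finger_gap: 0.0617
grip_force: 41.9
```

Run:
```python
from h import *
np.set_printoptions(precision=4,suppress=True)
s=state();p=np.array(s["ee_pos"]);R=np.array(s["eef_rot"])
print(s["contact_force"],s["torque"])
for d in([0,0,.004],[-.055*.9945,.055*.1045,.005],[-.055,.006,.12]):print(go(p+d,R,s))
```

```text
[-3.1595  1.0941  7.0764] [0.292  0.1244 0.1988]
([2.3, -0.0, -3.3], [0.0, 0.0, 0.0])
([-42.3, 0.0, -35.5], [0.0, 0.0, 0.0])
([23.0, -0.2, -130.1], [0.0, 0.0, 0.0])
```

play_rows --delta_pos '[[1.1,0,-1.6],[2.3,0,-3.3],[3,0,-4],[-5,0,-10],[-16,0,-17],[-29,0,-26],[-42,0,-36],[-42,0,-36],[-20,0,-68],[0,0,-98],[23,0,-130],[23,0,-130],[23,0,-130]]' --turn '[[0,0,0],[0,0,0],[0,0,0],[0,0,0],[0,0,0],[0,0,0],[0,0,0],[0,0,0],[0,0,0],[0,0,0],[0,0,0],[0,0,0],[0,0,0]]' --hand '[55,55,55,55,55,55,55,55,55,55,55,55,55]'

```text
time_s: 10.55
ee_pos: [0.3926, -0.2962, 0.1598]
eef_rot: [[0.815, -0.104, 0.57], [-0.082, -0.995, -0.064], [0.574, 0.006, -0.819]]
contact_force: [-0.6, -0.7, -2.3]
finger_gap: 0.0616
grip_force: 45.2
```

Run:
```python
from h import *
np.set_printoptions(precision=4,suppress=True)
s=state();print(s["ee_pos"],s["finger_gap"],s["grip_force"],s["contact_force"],s["q"])
t=capture("top");sd=capture("side");w=capture("wrist")
cv2.imwrite("pics/l.png",np.vstack([np.hstack([cv2.resize(a[:,:,::-1],(400,300),interpolation=cv2.INTER_CUBIC) for a in(sd[200:314,270:422],w[100:400,120:520])]),np.hstack([cv2.resize(a[:,:,::-1],(400,300),interpolation=cv2.INTER_CUBIC) for a in(t[170:270,105:238],sd[105:185,225:332])])]))
for y in(.15,.342):
  print(go([.43,y,.16],Rt(20,35),s))
```

```text
[ 0.3926 -0.2962  0.1598] 0.061606768214356844 45.24414659696049 [-0.57   -0.7144 -2.2769] [-0.937   0.1316  2.2349  0.9598  0.5401 -0.05  ]
([-6.0, -447.6, -7.6], [15.2, 0.1, -21.1])
([-21.8, -638.6, -19.9], [15.2, 0.1, -21.1])
```

View pics/l.png

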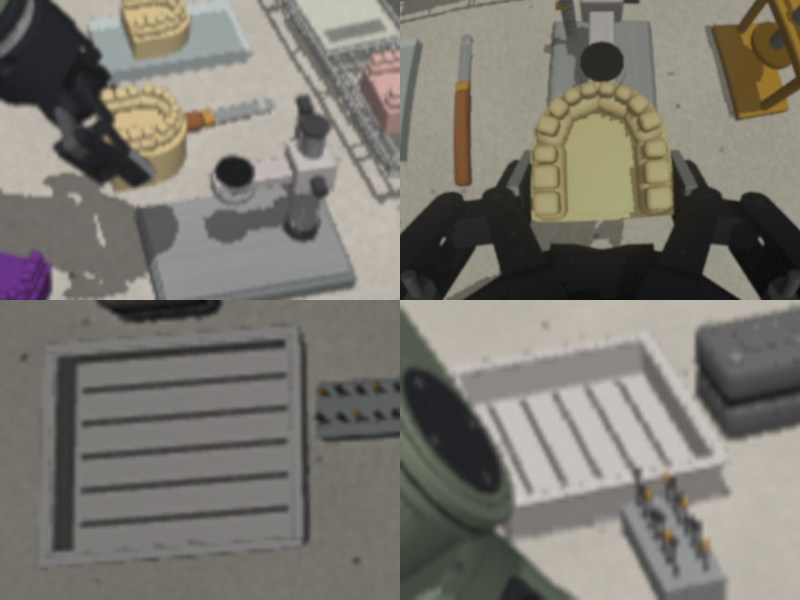

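The cast hangs level in the grip with the gauge empty and its foot up. The pan (lower left) is empty with thin dark lines across the floor.

Run:
```python
from h import *
s=state()
for p,y in(([.48,.03,.17],7),([.455,.345,.16],20)):print(go(p,Rt(y,35),s))
```

```text
([53.1, -331.5, 19.3], [7.3, 0.3, -10.7])
([-0.4, -642.2, -4.8], [14.8, 0.3, -21.4])
```

play_rows --delta_pos '[[8,-30,3],[14,-70,5],[21,-112,8],[27,-155,10],[34,-200,13],[41,-245,15],[48,-290,17],[53,-332,19],[47,-372,16],[40,-412,12],[34,-452,9],[27,-492,6],[20,-532,3],[14,-570,0],[7,-605,-3],[0,-630,-5],[0,-642,-5],[0,-642,-5],[0,-642,-5],[0,-642,-5]]' --turn '[[1,0,-1.4],[2,0,-2.9],[3,0,-4.3],[4,0,-5.8],[5,0,-7.2],[6,0,-8.7],[6.7,0,-9.7],[7.4,0,-10.7],[8.3,0,-12],[9.3,0,-13.4],[10.2,0,-14.7],[11.1,0,-16],[12,0,-17.4],[13,0,-18.7],[13.9,0,-20],[14.8,0,-21.4],[14.8,0.3,-21.4],[14.8,0.3,-21.4],[14.8,0.3,-21.4],[14.8,0.3,-21.4]]' --hand '[55,55,55,55,55,55,55,55,55,55,55,55,55,55,55,55,55,55,55,55]'

```text
time_s: 12.7
ee_pos: [0.4584, 0.3399, 0.1635]
eef_rot: [[0.776, 0.344, 0.528], [0.284, -0.939, 0.195], [0.563, -0.001, -0.826]]
contact_force: [-0.3, -0.4, -1.7]
finger_gap: 0.0615
grip_force: 45.2
```

Run:
```python
from h import *
np.set_printoptions(precision=4,suppress=True)
s=state();print(s["finger_gap"],s["contact_force"],s["q"],go([.455,.345,.16],Rt(20,35),s))
for z in(.06,.03,.0218):print(go([.455,.345,z],Rt(20,35),s))
m=camera_model("wrist");w=capture("wrist");cv2.imwrite("pics/p.png",w[:,:,::-1])
```

```text
0.0614829077713591 [-0.2546 -0.391  -1.6878] [ 0.7295  0.2028  2.1174 -0.6953  0.3289  2.5566] ([-3.1, -5.9, 2.1], [-0.1, 0.7, 0.1])
([-59.5, -5.8, 84.7], [-0.1, 0.7, 0.1])
([-76.4, -5.8, 109.5], [-0.1, 0.7, 0.1])
([-81.0, -5.7, 116.3], [-0.1, 0.7, 0.1])
```

View pics/p.png

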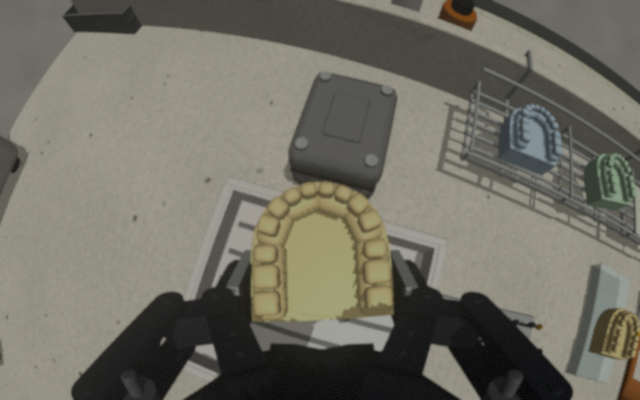

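Joint 6 is right at its limit here, so I turn the hand to a more radial yaw (40°) before lowering.

Run:
```python
from h import *
print(go([.435,.335,.16],Rt(40,35)))
```

```text
([-22.0, -3.4, -10.2], [11.2, 0.6, -16.4])
```

play_rows --delta_pos '[[-6,-1,-3],[-11,-2,-5],[-16,-3,-8],[-22,-3,-10],[-22,-3,-10],[-22,-3,-10],[-22,-3,-10],[-22,-3,-10]]' --turn '[[2.2,0.1,-3.3],[4.5,0.2,-6.6],[6.8,0.4,-9.9],[9,0.5,-13.2],[11.2,0.6,-16.4],[11.2,0.6,-16.4],[11.2,0.6,-16.4],[11.2,0.6,-16.4]]' --hand '[55,55,55,55,55,55,55,55]'

```text
time_s: 13.55
ee_pos: [0.4356, 0.3349, 0.1606]
eef_rot: [[0.628, 0.642, 0.44], [0.526, -0.766, 0.369], [0.574, -0.0, -0.819]]
contact_force: [0.8, -0.0, -1.7]
finger_gap: 0.0619
grip_force: 45.3
```

Run:
```python
from h import *
np.set_printoptions(precision=4,suppress=True)
s=state();print(s["ee_pos"],s["q"])
for z in(.16,.06,.03,.0218):print(go([.435,.335,z],Rt(40,35),s))
```

```text
[0.4356 0.3349 0.1606] [0.6045 0.162  2.1924 0.2948 0.1856 1.2046]
([-0.6, -0.5, 0.2], [0.0, -0.0, -0.0])
([-58.0, -0.5, 82.1], [0.0, -0.0, -0.0])
([-75.3, -0.5, 106.7], [0.0, -0.0, -0.0])
([-80.0, -0.4, 113.4], [0.0, -0.0, -0.0])
```

Run:
```python
from h import *
print(go([.445,.335,.16],Rt(65,35)))
```

```text
([5.7, 5.9, 4.6], [14.4, -0.0, -20.5])
```

play_rows --delta_pos '[[1,1,1],[2,2,2],[3,3,3],[4,4,4],[5,5,4],[6,6,4.5],[6,6,4.5],[6,6,4.5],[6,6,4.5]]' --turn '[[2.4,0,-3.4],[4.8,0,-6.8],[7.2,0,-10.2],[9.6,0,-13.6],[12,0,-17],[14.4,0,-20.5],[14.4,0,-20.5],[14.4,0,-20.5],[14.4,0,-20.5]]' --hand '[55,55,55,55,55,55,55,55,55]'

```text
time_s: 14.45
ee_pos: [0.4445, 0.3366, 0.1603]
eef_rot: [[0.344, 0.907, 0.241], [0.743, -0.42, 0.521], [0.574, 0.0, -0.819]]
contact_force: [0.5, -0.2, -2.1]
finger_gap: 0.0622
grip_force: 45.4
```

Run:
```python
from h import *
np.set_printoptions(precision=4,suppress=True)
s=state();print(s["ee_pos"],s["q"])
for z in(.16,.06,.03,.0218):print(go([.445,.335,z],Rt(65,35),s))
```

```text
[0.4445 0.3366 0.1603] [0.4167 0.2151 2.1193 0.9119 0.4993 0.0996]
([-1.1, 1.1, -0.5], [-0.1, -0.0, 0.1])
([-58.5, 1.1, 81.4], [-0.1, -0.0, 0.1])
([-75.8, 1.1, 106.0], [-0.1, -0.0, 0.1])
([-80.5, 1.1, 112.7], [-0.1, -0.0, 0.1])
```

play_rows --delta_pos '[[-12,0.5,16],[-25,1,34],[-38,1,53],[-50,1,70],[-60,1,84],[-68,1,95],[-73,1,102],[-76,1,106],[-77,1,107.6],[-77,1,107.6],[-77,1,107.6]]' --turn '[[0,0,0],[0,0,0],[0,0,0],[0,0,0],[0,0,0],[0,0,0],[0,0,0],[0,0,0],[0,0,0],[0,0,0],[0,0,0]]' --hand '[55,55,55,55,55,55,55,55,55,55,55]'

```text
time_s: 15.55
ee_pos: [0.4456, 0.3355, 0.0285]
eef_rot: [[0.343, 0.908, 0.242], [0.743, -0.419, 0.522], [0.575, 0.001, -0.818]]
contact_force: [0.2, -0.3, -2.3]
finger_gap: 0.062
grip_force: 45.3
```

Run:
```python
from h import *
np.set_printoptions(precision=4,suppress=True)
s=state();print(s["ee_pos"],s["q"],s["contact_force"])
sd=capture("side");w=capture("wrist")
cv2.imwrite("pics/p2.png",np.hstack([cv2.resize(a[:,:,::-1],(400,300),interpolation=cv2.INTER_CUBIC) for a in(sd[85:205,205:365],w[100:400,120:520])]))
```

```text
[0.4456 0.3355 0.0285] [ 0.4129  0.4596  2.2597  1.7207  0.3953 -0.79  ] [ 0.2466 -0.2858 -2.3135]
```

View pics/p2.png

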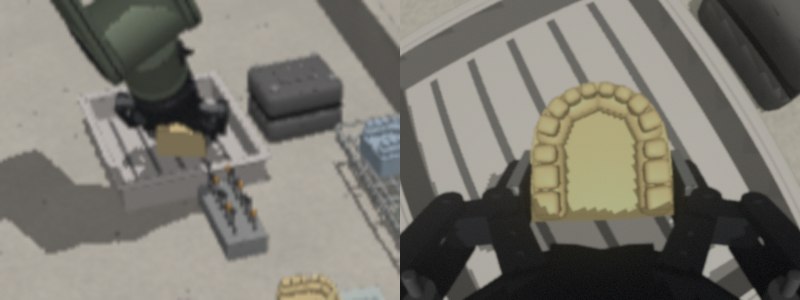

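The cast is inside the pan, clear of the walls and a few mm above the floor. I lower it slowly.

play_rows --delta_pos '[[-0.6,0,0.8],[-1.1,0,1.6],[-1.7,0,2.5],[-2.3,0,3.3],[-2.9,0,4.1],[-2.9,0,4.1],[-2.9,0,4.1]]' --turn '[[0,0,0],[0,0,0],[0,0,0],[0,0,0],[0,0,0],[0,0,0],[0,0,0]]' --hand '[55,55,55,55,55,55,55]'

```text
time_s: 16.35
ee_pos: [0.4455, 0.3353, 0.0231]
eef_rot: [[0.343, 0.908, 0.241], [0.743, -0.419, 0.522], [0.575, 0.0, -0.818]]
contact_force: [0.1, -0.6, -1.7]
finger_gap: 0.0619
grip_force: 45.3
```

play_rows --delta_pos '[[-0.3,0,0.4],[-0.6,0,0.8],[-0.9,0,1.2],[-1.1,0,1.6],[-1.1,0,1.6],[-1.1,0,1.6]]' --turn '[[0,0,0],[0,0,0],[0,0,0],[0,0,0],[0,0,0],[0,0,0]]' --hand '[55,55,55,55,55,55]'

```text
time_s: 16.95
ee_pos: [0.4457, 0.3354, 0.0219]
eef_rot: [[0.343, 0.908, 0.242], [0.742, -0.419, 0.522], [0.576, 0.001, -0.818]]
contact_force: [-1.4, -3.1, 4.3]
finger_gap: 0.0617
grip_force: 46.1
```

Contact is at 0.0219, as expected for the pan floor. Releasing.

play_rows --delta_pos '[[-0.3,0,0.4],[-0.3,0,0.4],[-0.3,0,0.4],[-0.3,0,0.4],[-0.3,0,0.4],[-0.3,0,0.4],[-0.3,0,0.4],[-0.3,0,0.4]]' --turn '[[0,0,0],[0,0,0],[0,0,0],[0,0,0],[0,0,0],[0,0,0],[0,0,0],[0,0,0]]' --hand '[62,64,68,74,80,85,85,85]'

```text
time_s: 17.75
ee_pos: [0.4456, 0.3353, 0.0207]
eef_rot: [[0.343, 0.908, 0.241], [0.743, -0.419, 0.522], [0.575, 0.0, -0.818]]
contact_force: [-0.2, -0.1, -0.5]
finger_gap: 0.0846
grip_force: 0.0
```

play_rows --delta_pos '[[0,0,-6],[0,0,-20],[0,0,-45],[0,0,-80],[0,0,-120],[0,0,-160],[0,0,-180],[0,0,-180],[0,0,-180]]' --turn '[[0,0,0],[0,0,0],[0,0,0],[0,0,0],[0,0,0],[0,0,0],[0,0,0],[0,0,0],[0,0,0]]' --hand '[85,85,85,85,85,85,85,85,85]'

```text
time_s: 18.65
ee_pos: [0.4021, 0.2415, 0.1679]
eef_rot: [[0.343, 0.908, 0.242], [0.743, -0.42, 0.522], [0.575, 0.001, -0.818]]
contact_force: [0.1, -0.8, -1.1]
finger_gap: 0.0852
grip_force: 0.0
```

Run:
```python
from h import *
s=state();print(s["ee_pos"],s["finger_gap"],s["contact_force"])
t=capture("top");sd=capture("side");w=capture("wrist")
f=lambda a:cv2.resize(a[:,:,::-1],(400,300),interpolation=cv2.INTER_CUBIC)
cv2.imwrite("pics/e.png",np.vstack([np.hstack([f(sd[80:230,210:410]),f(w[100:400,120:520])]),np.hstack([f(t[90:290,100:367]),f(sd[170:320,250:450])])]))
```

```text
[0.40212713 0.24145214 0.16790038] 0.08519860210561521 [ 0.1322801  -0.77188979 -1.07499075]
```

View pics/e.png

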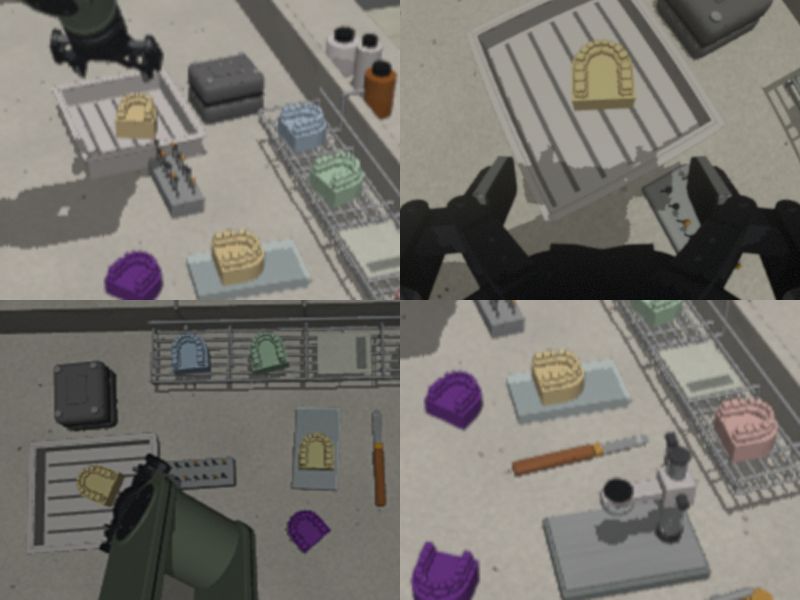

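The cast stands teeth-up in the pan, the gauge foot is back up, and everything else is where it was. The arm is clear, so I hand in.

```bash
python3 -c "
from rig import *
print(finish_job())"
```

```text
the job is handed in; nothing more can be done
None
```

The gauge read 52 mm, over the 48 mm limit, so I set the cast teeth-up in the white work pan, left everything else as it was, and handed the job in at about 19 s of the 54 s allowed.

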